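Latch the dove-whistle press mould

ROBOT

A 6-joint arm with a two-finger parallel gripper is mounted at the origin on the work surface. World frame = base frame: x ahead of the robot, y to its left, z up, the work surface at z = 0. Lengths are in m, angles in rad, forces in N, time in s.
With the tool pointing down it reaches from about 0.35 to 0.975 m from the base axis. Payload 4.9 kg.
Tool frame: the origin (TCP) lies on the centre line of the jaws, within the pads' length; the fingertips stand 14 mm ahead of it and the grasp point (between the pads) lies 5 mm behind it; x points along the fingers, z is the direction in which the jaws open and shut, and the axes are right-handed (so a half turn about x gives the same grasp; the last joint's range is limited). The gripper opens to 85 mm and grips with 20 to 120 N. Pads are 22 mm wide; open, the fingers measure 114 mm over their backs; the gripper's body (76 mm by 85 mm) begins 54 mm behind the grasp point. The pads swing forward as they close: fully open they stand 13 mm farther back than shut.
Start: joints at [-1.409, 0.053, 1.613, -0, 1.476, -0.119], TCP at [0.173, -0.601, 0.212] pointing down, gripper open.
Joint ranges: [-3.01, 3.01], [-1.01, 2.22], [0.06, 2.58], [-1.02, 4.17], [0.09, 2.62], [-3.14, 3.14]. Speed limits (rad/s): [2.57, 2.57, 3.14, 3.14, 3.14, 3.14].

INTERFACE

Orientations are given as a rotation vector (axis times angle).
In Python, from station import ctrl gives the robot as it stands.
- The arm moves only by the tool move_arm, never from a script. Its argument "increments" is a list that holds one entry, the list of rows, each a list of 4 numbers: the shift along the tool's x, y, z in units of 25 cm (1.0 is 25 cm), then the turn about the tool's x in units of 90 degrees (1.0 is 90 degrees). A call has 1 to 20 rows; each row shifts and turns the commanded pose from where the row before left it, along the tool's axes as they then stand; what a row does not reach is not made up. A row lasts 1/12 s, in which the tool goes at most 41.7 mm and 7.16 degrees, less where a joint would pass 70% of its speed; a pose out of reach is approached as far as the arm can. A call with a number of a shift or a turn outside -1 to 1 is refused whole. A call with a gripper value outside its range is refused whole. "gripper" is the closure, from 0 (fully open) to 1 (shut), set as the call begins (left out, the last holds). The fingers move at their own pace and stop on an object; "squeeze" is the grip in N (left out, the last holds). Time passes only in rows, so rows that do not move let the fingers close. It gives the time, the measured TCP pose, the force and the opening at its end, in the units of the state.
- ctrl.get_obs(): the state, without advancing time (a new reading comes with each control period).
- ctrl.get_image(name): name is "scene" or "top"; returns a dict with "pixels" (480x640x3 uint8, red, green, blue), "depth" (480x640 float32, m along the optical axis (not along the pixel's ray), 0 where there is no reading), "K" (3x3 intrinsics, pixels), "extrinsics" (4x4, takes a point from camera to world coordinates). Camera axes: x right, y up, looking along -z (the intrinsics and any distortion apply to the point x, -y, -z); pixel columns grow to the right and rows downward; lengths in m; the calibration is good to about 2 mm. A picture is of the moment at which its call begins.
- ctrl.finish_job(): hands the job in, once; it reports no verdict.
Trained networks look in the newest picture that a camera, given by its name, has taken for a name from the list of things; names that differ only in an ending like _2 or _b are one class to them, and where a whole thing is asked for, a point or a joint stands for the part that bears it (a point fixed in the world has none). Each returns a list of dicts, best first, with "score" (0 to 1); they miss things now and then, are a little off and sometimes report something else, mostly with a low value. They report only what shows in the picture. A call takes as long as a camera call.
- ctrl.trace(camera, target): "region" (480x640 bool, what is visible of it) and "pixel" ([row, column] in pixels, amid what is visible of it).
The state is a dict: "t": time; "q": joint angles; "dq": joint speeds; "effort": joint torques, N m; "tool_pos": TCP position; "tool_rot": TCP orientation; "contact_force": force on the tool from outside, world axes, zero at the start; "wrist_torque": the same for the moment, N m; "opening": finger opening in m.
Only numpy, scipy, OpenCV 4.12 (cv2) and the standard library are available. Lean on these libraries where they do the work, as an engineer would, in place of code of your own. Each camera call takes 0.05 s, during which the arm holds its last target. There are 200 camera calls.

TASK

Close the draw latch on the whistle mould: lower its wire loop over the far side of the keeper, under the lip, and draw it back with a light pull of about 10 N, held for a second, to feel it seated without overpulling. Then let go and swing the lever over, down past centre, until it stays snapped shut with the loop on the keeper, without forcing it. Leave the things beside the mould where they are.

Things in the scene. Friction and masses are not known exactly. Their poses are not given: they have to be found in the camera images.
- mould: Fixed part of a two-part wooden press mould screwed to the bench: base 270 x 130 x 14 mm, two oak blocks 110 mm wide end to end on it, tops 60 mm above the bench. Origin: centre of the base's underside. x runs from the fixed half (lever) to the sprung half (keeper), y across, z up; the latch lies on top along y = 0. Brackets below: mm in this frame.
- half: Sprung half of the mould (97 mm block on the +x side, keeper on its top). At the start its origin and axes are those of the mould and an 18 mm gap parts the blocks. It slides only to -x, up to 18 mm, against springs that give way only above 20 N and then take 2.5 N more per mm.
- seat (a point): On the sprung half, at (32.5, 0, 78): nominal centre of the loop's crossbar when it bears on the keeper. The keeper is screw-set and really stands up to 6 mm farther to +x or -x than this, different every time: find it by feel. To clear its lip for sure, lower the bar 13 to 16 mm on the +x side of this point, until the bar's centre is at z = 71 to 75, then draw it back to -x.
- lip (a point): Nominal end of the keeper's lip, at (35, 0, 82.5), with the same 6 mm doubt in x. The keeper is a steel post 14 mm wide (y), standing 25 mm above the mould top; its +x face is nominally at x = 30. The lip on its top is 4 mm thick (underside at z = 80.5) and overhangs that face by 5 mm to +x.
- pivot (a point): Hinge axis of the lever (along y), fixed on the mould at (-30, 0, 78). The lever is a steel strip reaching 63 mm from the pivot, 22 mm wide, 5 mm thick. Push it over from its +x face, which ends as its top face. With the loop hooked this takes up to about 15 N at 45 mm from the pivot; past centre it goes down by itself.
- lever (a joint): Lever angle, rad: 0 leans 60 degrees above +x (to the keeper) and it grows as the lever swings up and over to -x: 0.52 upright, 2.094 level along -x (dead centre), 2.294 the stop, snapped shut. Starts at 0.1 to 0.45. A stiff hinge (0.016 Nm) keeps it where left and adds 1 to 4 N to the pull felt on the loop.
- loop: Wire loop (bail) of the latch, 5 mm steel wire, hinged across the lever 22 mm from the lever's pivot. Origin on that hinge; x axis along the loop to its crossbar, 75 mm away. Inside width 31 mm, so the keeper passes through. It stays at the angle where it is left; at the start it sticks out over the keeper, sloping up.
- bar (a point): Centre of the loop's crossbar (5 mm thick, along y). At its ends two flat ears (12 mm along the loop, 10 mm high) face outwards, 45 mm apart outside: grasp across them from above, fingers closing along the mould's y; the loop then turns between the fingers. Moving the bar makes the lever follow.
- dove: Clay dove whistle, 65 mm high, loose bystander beside the mould. Origin under it.
- horn: Dark horn bird call, a cone 78 mm high, standing loose beside the mould. Origin under it.
- pipe: Ash pipe section, 28 mm across, 70 mm high, standing loose off the mould's +x end. Origin under it.
- rod: Brass tuning rod, 154 mm long, 14 mm high, lying loose beside the mould. Origin under its centre.

How it is judged:
By the outcome, as a careful person would: the job done as asked, in the order asked, and still so for the second after the job is handed in, with the robot touching nothing.
It also fails if it takes over 72 s, if anything falls off the work surface, if the arm or the gripper's body presses on something with over 40 N, if the wrist force passes 120 N, or if a joint passes its speed limit or range.

## Working session

There is one attempt and no reset: what is moved stays moved. The work goes in short steps, Python scripts to look and compute and a tool call to move; the robot and the scene stay as the last step left them, time stands still between calls to the robot, and variables do not carry over. Pictures are saved under pics/ and viewed, about 8 in all and at most 12, crops included, and the job is handed in when it is done.

Besides the shell and the picture viewer there is one more tool, called after "Call:" as name(argument=value, ...) on one line, values as JSON. move_arm: Moves the arm, as the interface text tells. Shifts and turns lie within -1 to 1; 1 stands for 25 cm of shift or 90 degrees of turn. Its arguments: {"type":"object","properties":{"increments":{"type":"array","items":{"type":"array","items":{"type":"array","items":{"type":"number","minimum":-1,"maximum":1}}}},"gripper":{"type":"number"},"squeeze":{"type":"number"}},"required":["increments"]}

```bash
mkdir -p pics; ls
cat > h.py <<'E'
import numpy as np,cv2
from station import ctrl
def shot(cam,name):
    im=ctrl.get_image(cam); cv2.imwrite(f'pics/{name}.png',im['pixels'][:,:,::-1]); return im
def world(im,v,u,d=None):
    v=np.atleast_1d(v);u=np.atleast_1d(u)
    d=im['depth'][v.astype(int),u.astype(int)] if d is None else d
    K=im['K'];p=np.stack([(u-K[0,2])/K[0,0]*d,-(v-K[1,2])/K[1,1]*d,-d,np.ones_like(d)])
    return (im['extrinsics']@p)[:3].T
def proj(im,P):
    P=np.atleast_2d(P);c=(np.linalg.inv(im['extrinsics'])@np.c_[P,np.ones(len(P))].T)[:3]
    K=im['K'];return np.c_[K[0,0]*c[0]/-c[2]+K[0,2],K[1,1]*-c[1]/-c[2]+K[1,2]]
E
python3 - <<'E'
from h import *
np.set_printoptions(precision=4,suppress=True)
for cam in('top','scene'):
    im=shot(cam,cam+'0'); print(cam,im['extrinsics'],im['K'])
    for n in('mould','half','loop','lever','bar','lip','seat','pivot','dove','horn','pipe','rod'):
        for r in ctrl.trace(cam,n)[:1]:
            m=r['region'];v,u=np.nonzero(m&(im['depth']>0));
            if len(v)==0: print(n,'empty');continue
            P=world(im,v,u);print(n,round(r['score'],2),r['pixel'],m.sum(),np.median(P,0),P.min(0),P.max(0))
print(ctrl.get_obs())
E
```

```text
pics
top [[ 0.003   0.9937 -0.1122  0.5005]
 [-0.9999  0.0014 -0.0143  0.0423]
 [-0.014   0.1122  0.9936  0.8129]
 [ 0.      0.      0.      1.    ]] [[525.1471   0.     313.8516]
 [  0.     525.1471 248.4482]
 [  0.       0.       1.    ]]
mould 0.97 [269.1, 396.3] 15200 [ 0.5574 -0.0691  0.0599] [ 0.494  -0.2141 -0.0036] [0.6297 0.0631 0.1523]
half 0.93 [269.6, 360.9] 4974 [ 0.5589 -0.0133  0.0606] [ 0.505  -0.0692  0.0122] [0.616  0.0327 0.1468]
loop 0.76 [247.6, 399.6] 423 [ 0.5661 -0.0545  0.1355] [ 0.5385 -0.0989  0.0141] [ 0.5895 -0.0333  0.1523]
lever 0.75 [273.4, 405.8] 652 [ 0.5596 -0.0672  0.138 ] [ 0.5385 -0.1141  0.0141] [ 0.5921 -0.0323  0.1523]
bar 0.69 [261.0, 387.1] 516 [ 0.5599 -0.0545  0.1333] [ 0.5385 -0.104   0.0107] [ 0.5881 -0.0327  0.1523]
lip 0.87 [265.3, 357.5] 5036 [ 0.5589 -0.0132  0.0606] [ 0.5034 -0.0711  0.0115] [0.6244 0.0336 0.1453]
seat 0.82 [267.5, 362.0] 5022 [ 0.5589 -0.0131  0.0606] [ 0.5048 -0.0708  0.0116] [0.6242 0.0336 0.1473]
pivot 0.72 [268.7, 359.7] 4926 [ 0.5589 -0.0132  0.0606] [ 0.5049 -0.0645  0.012 ] [0.6243 0.0336 0.1466]
dove 0.62 [
[... 1657 characters left out ...]
1 -0.0029] [ 0.7266 -0.1329  0.0791]
pipe 0.78 [253.1, 365.3] 555 [0.5625 0.1216 0.0495] [ 0.5147  0.1083 -0.0037] [0.5681 0.1375 0.0723]
rod 0.85 [209.3, 276.6] 467 [ 0.4556 -0.0393  0.0091] [ 0.4305 -0.1292 -0.0047] [0.5669 0.0159 0.1452]
{'t': 1.3, 'q': array([-1.409 ,  0.0527,  1.6129, -0.    ,  1.476 , -0.119 ]), 'dq': array([-0.0011,  0.    ,  0.0006,  0.0006, -0.0005,  0.0002]), 'effort': array([ -0.0012, -39.3683, -37.0456,  -0.0001,   0.0006,   0.    ]), 'tool_pos': array([ 0.1732, -0.6005,  0.2115]), 'tool_rot': array([ 0.9999,  1.3291, -0.9999]), 'contact_force': array([ 0.509 ,  0.3734, -0.006 ]), 'wrist_torque': array([ 0.0171,  0.0237, -0.033 ]), 'opening': 0.08557760305527601}
```

```bash
cat > fit.py <<'E'
from h import *
np.set_printoptions(precision=4,suppress=True)
res=[]
for cam in('top','scene'):
    im=shot(cam,cam+'1'); r=ctrl.trace(cam,'mould')[0]['region']
    g=cv2.dilate(r.astype(np.uint8),np.ones((5,5)))>0
    v,u=np.nonzero(g&(im['depth']>0));P=world(im,v,u)
    for lo,hi in((.009,.019),(.055,.065),(.009,.065)):
        Q=P[(P[:,2]>lo)&(P[:,2]<hi)&(P[:,0]>.48)]
        rc=cv2.minAreaRect((Q[:,:2]*1000).astype(np.float32));print(cam,lo,len(Q),np.round(rc[0],1),np.round(rc[1],1),round(rc[2],2),np.median(Q[:,2]))
    b={'top':(250,170,560,390),'scene':(130,130,400,330)}[cam]
    c=im['pixels'][b[1]:b[3],b[0]:b[2],::-1]; s=min(800/c.shape[1],600/c.shape[0])
    cv2.imwrite(f'pics/{cam}_c.png',cv2.resize(c,None,fx=s,fy=s,interpolation=cv2.INTER_CUBIC)); print(s)
E
python3 fit.py
```

```text
top 0.009 4096 [561.2 -73.9] [130.3 270. ] 0.22 0.014293204732839349
top 0.055 9693 [561.2 -73.4] [110.  212.3] 0.17 0.06062639563362637
top 0.009 14260 [561.2 -73.9] [130.3 270. ] 0.22 0.05976420443724262
2.5806451612903225
scene 0.009 3015 [562.4 -74.8] [133.1 270.2] 0.29 0.012769990628049399
scene 0.055 6038 [561.8 -74.8] [113.6 212.5] 0.46 0.05907467662213112
scene 0.009 10944 [562.4 -74.8] [133.1 270.2] 0.29 0.057127377016097214
2.962962962962963
```

View pics/top_c.png

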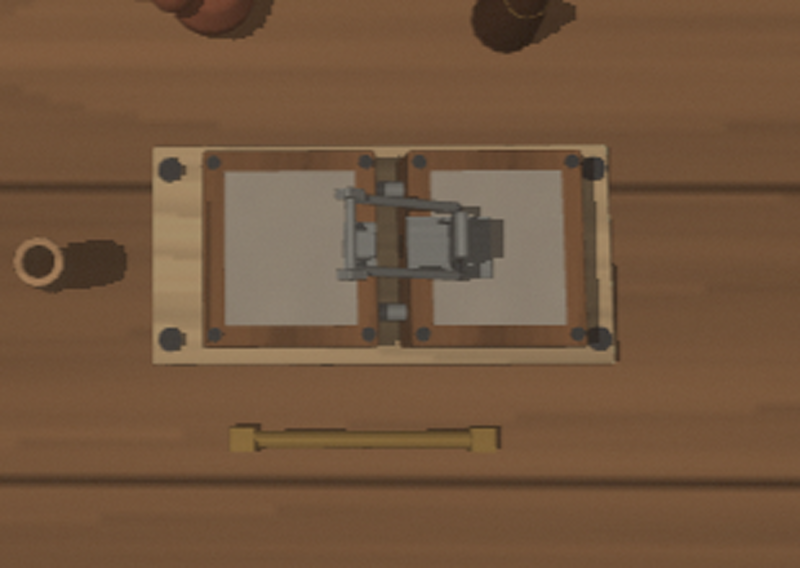

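View pics/scene_c.png

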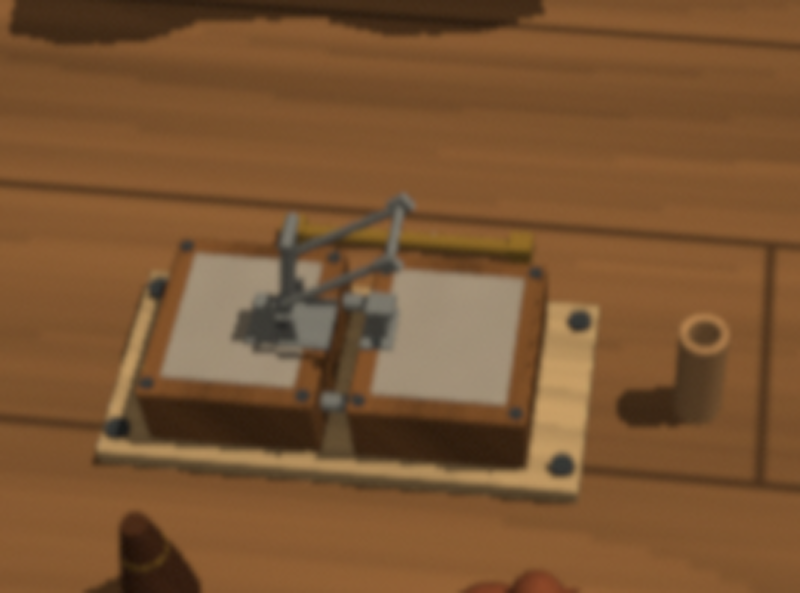

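```bash
cat >> h.py <<'E'
from scipy.spatial.transform import Rotation as R
np.set_printoptions(precision=4,suppress=True)
O=np.array([.5617,-.0743,0]);yaw=np.deg2rad(90.25)
M=R.from_euler('z',yaw).as_matrix()
def tom(p): return (np.asarray(p)-O)@M*1000     # world m -> mould mm
def tow(p): return M@(np.asarray(p)/1000)+O
E
python3 - <<'E'
from h import *
print(R.from_rotvec(ctrl.get_obs()['tool_rot']).as_matrix())
for cam in('top','scene'):
    im=ctrl.get_image(cam); d=im['depth']
    v,u=np.nonzero(d>0);P=tom(world(im,v,u))
    s=(P[:,2]>90)&(abs(P[:,0])<80)&(abs(P[:,1])<40);Q=P[s]
    print(cam,len(Q))
    x=Q[:,0]
    for lo in range(-50,60,6):
        q=Q[(x>=lo)&(x<lo+6)]
        if len(q):print(lo,len(q),'y',q[:,1].min(),q[:,1].max(),'z',np.percentile(q[:,2],[5,50,95]),'x',np.median(q[:,0]))
    # keeper top
    k=P[(P[:,2]>75)&(P[:,2]<90)&(abs(P[:,1])<9)&(P[:,0]>0)&(P[:,0]<60)]
    if len(k):print('keeper',len(k),k.min(0),k.max(0),np.median(k,0))
    b=Q[x>30];print('ears y',b[:,1].min(),b[:,1].max(), 'barmid',np.median(b[abs(b[:,1])<12],0))
E
```

```text
[[-0.      0.9608  0.2772]
 [ 0.      0.2772 -0.9608]
 [-1.     -0.     -0.    ]]
top 629
-32 14 y -18.63656192271474 19.639715552593756 z [100.8076 101.9488 103.3068] x -27.15681856111715
-26 119 y -19.944988420694056 21.01538544053562 z [100.2281 116.1289 141.5706] x -22.43126561795078
-20 70 y -19.36500390161559 20.00301587581398 z [106.4527 138.5135 142.0902] x -18.10187414415484
-14 27 y -19.08517231286005 20.311808321274032 z [109.1446 113.4654 116.3115] x -10.695788558426436
-8 32 y -20.02620052480523 20.51704540052244 z [114.7045 117.7984 120.101 ] x -4.6559519686779405
-2 32 y -19.110217357127436 20.704448245823546 z [119.6648 121.6532 124.6296] x 1.110660355272707
4 31 y -19.65750747726952 20.904593500751826 z [123.0716 126.2817 128.9352] x 7.0837459413065575
10 31 y -19.684816961750624 20.99799722731525 z [127.9887 130.559  133.2899] x 12.937316747088019
16 32 y -19.307423254259497 20.22351068081692 z [131.3398 134.8424 136.7704] x 19.118911264298703
22 31 y -19.895465654444322 20.314064534847713 z [135.7009 138.3386 140.7298] x 24.803954002719472
28 73 y -21.6647918468263
[... 1185 characters left out ...]
126.2369 128.9955 131.6886] x 13.231977945974505
16 26 y -20.889992697238185 19.90697304042955 z [130.129  133.1257 136.26  ] x 18.92966464872449
22 29 y -21.66400690955858 21.1394345778632 z [134.0496 138.6306 143.3579] x 25.107059070682496
28 66 y -22.75503600363963 23.013537724699976 z [138.2619 144.446  147.8986] x 31.917672499987354
34 72 y -23.72741873000766 24.14565975987711 z [139.9507 144.8242 149.1612] x 35.922278724173765
40 6 y -20.135308865040436 21.45850210970722 z [140.7589 142.4657 145.1112] x 40.37012197351576
keeper 93 [13.4975 -8.0857 75.0204] [28.9284  7.0856 85.7132] [20.5357 -2.3618 82.6928]
ears y -23.72741873000766 24.14565975987711 barmid [ 34.3497  -0.9837 144.0398]
```

Call:
move_arm(increments=[[[0,0.05,-0.041,0],[0,0.1,-0.082,0],[0,0.11,-0.09,0],[0,0.11,-0.09,0],[0,0.11,-0.09,0],[0,0.11,-0.09,0],[0,0.11,-0.09,0],[0,0.11,-0.09,0],[0,0.11,-0.09,0],[0,0.11,-0.09,0],[0,0.11,-0.09,0],[0,0.11,-0.09,0],[0,0.11,-0.09,0],[0,0.11,-0.09,0],[0,0.11,-0.09,0],[0,0.11,-0.09,0],[0,0.11,-0.09,0],[0,0.11,-0.09,0],[0,0.11,-0.09,0],[0,0.1,-0.082,0]]], gripper=0, squeeze=40)

```text
t: 3.27
tool_pos: [0.5627, -0.0341, 0.2116]
tool_rot: [0.999, 1.329, -0.999]
contact_force: [1.5, 0.5, 0.2]
opening: 0.0857
```

Call:
move_arm(increments=[[[0,0,0,-0.0687],[0,0,0,-0.0687],[0,0,0,-0.0687],[0,0,0,-0.0687],[0,0,0,-0.0687],[0,0,0,-0.0687],[0,0,0,-0.0687],[0,0,0,-0.0687],[0,0,0,-0.0687],[0,0,0,-0.0687],[0,0,0,-0.0687],[0,0,0,-0.0687],[0,0,0,0],[0,0,0,0]]])

```text
t: 4.43
tool_pos: [0.5619, -0.0363, 0.2115]
tool_rot: [-0.002, 1.571, 0.002]
contact_force: [0.4, 0.4, 0.2]
opening: 0.0856
```

```bash
cat > st.py <<'E'
from h import *
o=ctrl.get_obs();A=R.from_rotvec(o['tool_rot']).as_matrix()
print('t',o['t'],'mould mm',tom(o['tool_pos']),'F mould',o['contact_force']@M,'T',o['wrist_torque']@M,'open',o['opening'])
print('tool y in mould',M.T@A[:,1],'x',M.T@A[:,0],'q',o['q'])
E
python3 st.py
```

```text
t 4.4333 mould mm [ 38.0004  -0.3595 211.53  ] F mould [ 0.4301 -0.4146  0.1624] T [ 0.0037 -0.0186  0.0286] open 0.08561211160904938
tool y in mould [ 1.     -0.0018  0.0002] x [ 0.0002  0.     -1.    ] q [-0.1968 -0.0946  1.7579  0.0002  1.4783 -0.1994]
```

Call:
move_arm(increments=[[[0.03,-0.001,-0.001,0],[0.04,-0.001,-0.001,0],[0.04,-0.001,-0.001,0],[0.04,-0.001,0,0],[0.04,-0.001,0,0],[0.03,-0.001,0,0],[0.02,0,0,0],[0.018,0,0,0],[0,0,0,0],[0,0,0,0]]])

```text
t: 5.27
tool_pos: [0.5616, -0.0384, 0.147]
tool_rot: [-0.004, 1.571, 0.004]
contact_force: [0.1, -0.3, 1.7]
opening: 0.0853
```

Run:
```python
from h import *
exec(open('st.py').read())
im=shot('scene','s2'); c=im['pixels'][130:330,130:400,::-1]
cv2.imwrite('pics/s2c.png',cv2.resize(c,None,fx=2.9,fy=2.9,interpolation=cv2.INTER_CUBIC))
```

```text
t 5.2667 mould mm [ 35.8999  -0.0212 146.9805] F mould [-0.2808 -0.0654  1.7327] T [0.0208 0.0012 0.0258] open 0.08527077494531257
tool y in mould [ 1.      0.0006 -0.    ] x [-0.  0. -1.] q [-0.2005 -0.0463  1.8218 -0.      1.3662 -0.2054]
```

View pics/s2c.png

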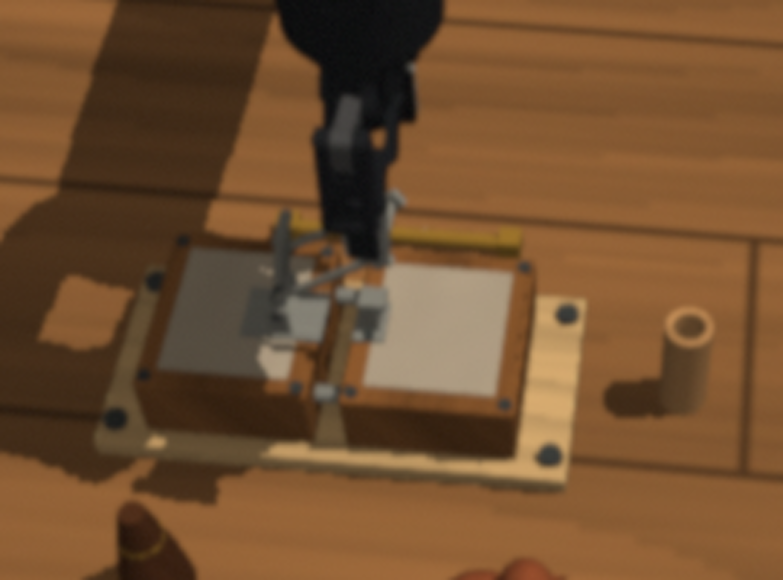

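The near finger straddles the bar's ear (crop ~(370,240)) with the far finger behind it; nothing is disturbed. I'll close the fingers on it now.

Call:
move_arm(increments=[[[0,0,0,0],[0,0,0,0],[0,0,0,0],[0,0,0,0],[0,0,0,0],[0,0,0,0],[0,0,0,0],[0,0,0,0],[0,0,0,0],[0,0,0,0]]], gripper=1, squeeze=40)

```text
t: 6.15
tool_pos: [0.5615, -0.0384, 0.147]
tool_rot: [-0.004, 1.571, 0.004]
contact_force: [0.3, -0.9, -0.5]
opening: -0.0002
```

```bash
python3 st.py
```

```text
t 6.15 mould mm [ 35.934    0.0538 146.9771] F mould [-0.9242 -0.285  -0.5182] T [ 0.0074  0.0036 -0.0025] open -0.0002161350121342825
tool y in mould [1.     0.0006 0.    ] x [ 0.  0. -1.] q [-0.2005 -0.0465  1.822   0.      1.3662 -0.2054]
```

Run:
```python
from h import *
im=shot('scene','s3'); c=im['pixels'][160:280,190:310,::-1]
t=shot('top','t3'); e=t['pixels'][200:320,330:490,::-1]
a=cv2.resize(c,(400,400),interpolation=cv2.INTER_CUBIC);b=cv2.resize(e,(400,300),interpolation=cv2.INTER_CUBIC)
z=np.zeros((400,800,3),np.uint8);z[:,:400]=a;z[:300,400:]=b
cv2.imwrite('pics/s3c.png',z)
```

```text
(no output)
```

View pics/s3c.png

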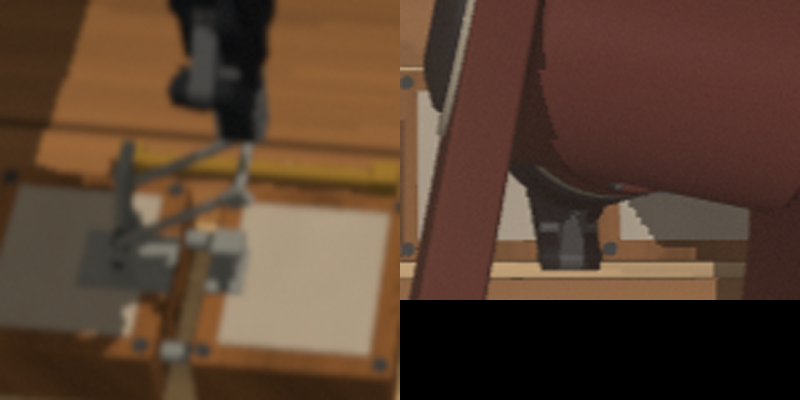

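The picture shows the loop still intact below the shut fingers (bar at crop ~(243,170)). The fingers closed over the ears because the tips were too shallow. I'll open, raise and re-measure.

Call:
move_arm(increments=[[[-0.05,0,0,0],[-0.08,0,0,0],[-0.07,0,0,0],[0,0,0,0],[0,0,0,0],[0,0,0,0]]], gripper=0)

```text
t: 6.75
tool_pos: [0.5613, -0.0383, 0.1968]
tool_rot: [-0.004, 1.571, 0.004]
contact_force: [0.4, 0.6, 0.2]
opening: 0.0725
```

```bash
cat > meas.py <<'E'
from h import *
for cam in ('scene',):
    im=ctrl.get_image(cam); d=im['depth'];v,u=np.nonzero(d>0);P=tom(world(im,v,u))
    Q=P[(P[:,2]>86)&(P[:,2]<158)&(P[:,0]>-60)&(P[:,0]<75)&(abs(P[:,1])<28)];x=Q[:,0]
    for lo in range(-50,70,6):
        q=Q[(x>=lo)&(x<lo+6)]
        if len(q):print(lo,len(q),'y',q[:,1].min(),q[:,1].max(),'z',np.percentile(q[:,2],[5,50,95]))
E
python3 meas.py; python3 st.py
```

```text
-32 35 y -20.788757157401644 8.272874318704284 z [ 87.0548 102.7838 124.2881]
-26 137 y -21.60620619937227 20.775464371561043 z [ 97.2628 120.7214 140.0263]
-20 42 y -19.941704812547584 19.12160818881564 z [103.3165 109.8637 138.7598]
-14 23 y -20.94808257020438 20.360330287041702 z [108.7146 112.9071 116.1694]
-8 26 y -21.091798929355186 19.758436840244883 z [112.6253 115.9654 119.2284]
-2 23 y -20.90365106537405 19.387084813537466 z [118.0162 120.7067 122.2038]
4 28 y -20.8733103157276 19.615649929589768 z [121.0586 124.5402 127.5325]
10 23 y -21.019195010021686 19.31781666802174 z [127.072  129.1044 131.9801]
16 26 y -21.999571236697264 19.46500099137987 z [130.213  132.9932 136.7602]
22 28 y -21.329933962490117 21.45039254019675 z [133.5896 137.3753 144.0419]
28 70 y -23.43809811470352 23.238085281907278 z [137.6515 144.3282 147.646 ]
34 72 y -23.08705508772856 24.140408480041703 z [140.5332 144.158  149.4004]
40 5 y -21.70734136149983 21.79568607314722 z [140.5512 142.376  143.4977]
t 6.8 mould mm [ 36.0592   0.645  196.0176] F mould [0.5482 0.4424 0.1847] T [ 0.0098 -0.0485  0.0497] open 0.07906769951664983
tool y in mould [1.     0.0006 0.0003] x [ 0.0003  0.0016 -1.    ] q [-0.2005 -0.0855  1.7755  0.      1.4533 -0.2054]
```

Run:
```python
from h import *
im=ctrl.get_image('scene')
for p in((36,0,133),(36,0,147),(36,0,155),(36,-22,144),(36,22,144),(36,0,144)): print(p,proj(im,tow(p)))
d=im['depth'];v,u=np.nonzero(d>0);P=tom(world(im,v,u))
q=P[(P[:,2]>152)&(P[:,2]<260)&(abs(P[:,0]-36)<14)&(abs(P[:,1])<70)]
o=ctrl.get_obs();print(tom(o['tool_pos']),o['opening'])
for lo in range(152,220,4):
    s=q[(q[:,2]>=lo)&(q[:,2]<lo+4)]
    if len(s):print(lo,len(s),s.min(0),s.max(0))
im2=cv2.imread('pics/s3.png')
```

```text
(36, 0, 133) [[264.6788 212.6143]]
(36, 0, 147) [[263.9351 206.6952]]
(36, 0, 155) [[263.5016 203.2445]]
(36, -22, 144) [[261.7815 219.2645]]
(36, 22, 144) [[266.3454 197.0063]]
(36, 0, 144) [[264.0961 207.9763]]
[ 36.0618   0.8212 195.6751] 0.0848088007126437
```

Run:
```python
from h import *
o=ctrl.get_obs();print(tom(o['tool_pos']),o['opening'])
im=shot('scene','s4')
d=im['depth']
for p in((36,0.8,196-14),(36,-42,196-1),(36,42,196-1)): print(p,proj(im,tow(p)))
c=im['pixels'][80:260,180:330,::-1].copy()
cv2.imwrite('pics/s4c.png',cv2.resize(c,None,fx=3.3,fy=3.3,interpolation=cv2.INTER_CUBIC))
v,u=np.nonzero(d>0);P=tom(world(im,v,u))
q=P[(P[:,2]>152)&(P[:,2]<400)&(abs(P[:,1])<120)&(abs(P[:,0]-36)<100)]
for lo in range(152,300,8):
    s=q[(q[:,2]>=lo)&(q[:,2]<lo+8)]
    if len(s):print(lo,len(s),s.min(0),s.max(0))
```

```text
[ 36.0618   0.8212 195.6751] 0.0848088007126437
(36, 0.8, 182) [[262.0771 190.8049]]
(36, -42, 195) [[256.4483 207.4618]]
(36, 42, 195) [[265.7543 164.181 ]]
224 32 [ 24.837 -50.539 225.984] [ 46.3364  44.4074 231.9738]
232 81 [ 24.8997 -56.9191 232.0688] [ 47.1116  44.102  239.9316]
240 93 [ 24.7907 -58.171  240.0274] [ 47.0431  49.2166 247.9429]
248 77 [ 27.1198 -57.8481 248.0812] [ 47.3278  48.8242 255.8653]
256 27 [ 39.765  -57.4263 256.1106] [ 47.194   47.8344 263.9321]
264 16 [ 43.846  -55.3284 264.0142] [ 49.4174  52.7071 271.5393]
272 105 [ 22.5804 -74.8601 272.0899] [ 49.4613  52.3637 279.9702]
280 196 [ 22.4956 -75.5339 280.106 ] [ 52.9637  34.2635 287.9377]
288 134 [ 24.2536 -74.2205 288.1493] [ 52.9945  36.4452 295.8271]
296 162 [ 19.2204 -72.8315 296.0577] [ 54.4004  21.4117 303.9717]
```

View pics/s4c.png

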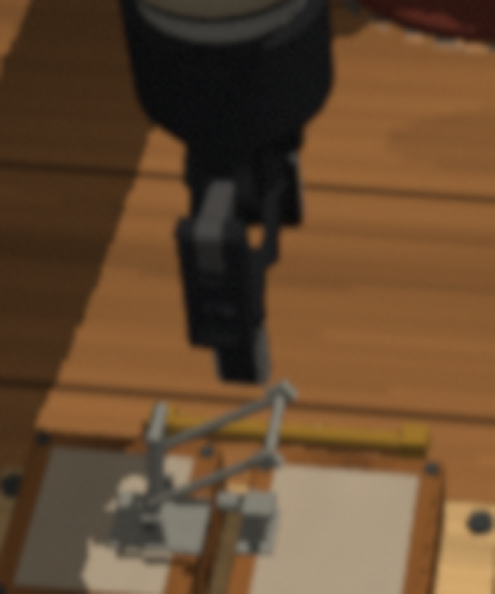

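The picture and depth agree that the open tips (crop ~(245,380), z≈0.222–0.226) sit about 27 mm higher than the text and state imply. That explains the missed grasp. I'll go lower and close again.

Call:
move_arm(increments=[[[0.05,0,0,0],[0.06,0,0,0],[0.06,0,0.001,0],[0.05,0,0,0],[0.04,0,0,0],[0.03,0,0,0],[0.02,0,0,0],[0,0,0,0],[0,0,0,0]]])

```text
t: 7.65
tool_pos: [0.5619, -0.0384, 0.1197]
tool_rot: [-0.004, 1.571, 0.004]
contact_force: [-0.4, -1.3, -0.5]
opening: 0.0853
```

Call:
move_arm(increments=[[[0,0,0,0],[0,0,0,0],[0,0,0,0],[0,0,0,0],[0,0,0,0],[0,0,0,0],[0,0,0,0],[0,0,0,0]]], gripper=1)

```text
t: 8.32
tool_pos: [0.5614, -0.0382, 0.1194]
tool_rot: [-0.004, 1.572, 0.004]
contact_force: [-3.4, 1.1, 1.4]
opening: 0.0431
```

```bash
python3 st.py; python3 meas.py
python3 - <<'E'
from h import *
im=shot('scene','s5'); c=im['pixels'][100:260,180:330,::-1]
cv2.imwrite('pics/s5c.png',cv2.resize(c,None,fx=3.5,fy=3.5,interpolation=cv2.INTER_CUBIC))
E
```

```text
t 8.3167 mould mm [ 36.0935   0.1006 119.4425] F mould [1.1538 3.3842 1.4004] T [ 0.4883 -0.2371  0.0867] open 0.04306827941801181
tool y in mould [1.     0.0008 0.0002] x [ 0.0002  0.0007 -1.    ] q [-0.2002 -0.0196  1.8439  0.0001  1.3181 -0.2054]
-32 89 y -20.655414286875004 18.342351094701353 z [ 90.42   107.2435 140.1887]
-26 117 y -20.43923051120151 18.798164841219528 z [102.0193 122.2012 141.0955]
-20 26 y -20.659233969914077 19.87498005577181 z [104.3419 107.5951 110.8567]
-14 22 y -19.896135384585023 20.330327753933215 z [107.1878 111.9195 114.58  ]
-8 27 y -21.136261926706776 21.516449459636636 z [111.971  115.8586 118.3791]
-2 13 y -20.430999091990532 14.987924464152716 z [117.0719 119.8869 121.7994]
4 12 y -20.492707128385025 -16.43447389437491 z [119.7797 124.2858 126.4518]
10 12 y -21.573418876411555 -16.771280096337563 z [124.6953 128.5338 131.1451]
16 14 y -20.92552609034686 -16.63443905629793 z [129.0575 131.9549 134.2252]
22 4 y -27.559775664387423 3.529381039194733 z [ 86.1623 118.018  152.02  ]
28 1 y 17.192551854629464 17.192551854629464 z [144.1974 144.1974 144.1974]
34 5 y 17.369452491156448 19.79067149024261 z [137.6861 140.6112 146.4304]
40 29 y -27.8579662827232 22.880539921368964 z [141.1967 147.7953 156.7786]
46 15 y -27.613916657141313 26.991641377194792 z [146.2324 151.4517 157.1208]
```

View pics/s5c.png

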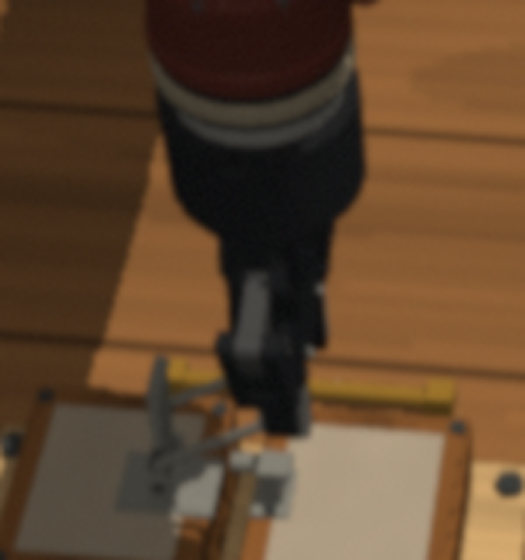

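The fingers stopped at 43 mm on the ears (near tip at crop ~(285,435)), but only with the tip ends. I'll regrasp 5 mm deeper.

Call:
move_arm(increments=[[[0,0,0,0],[0,0,0,0],[0,0,0,0],[0.01,0,0,0],[0.012,0,0,0],[0,0,0,0]]], gripper=0.25)

```text
t: 8.92
tool_pos: [0.5614, -0.0383, 0.1131]
tool_rot: [-0.004, 1.572, 0.004]
contact_force: [0.3, -0.1, -0.1]
opening: 0.064
```

Call:
move_arm(increments=[[[0,0,0,0],[0,0,0,0],[0,0,0,0],[0,0,0,0],[0,0,0,0],[0,0,0,0]]], gripper=1, squeeze=50)

```text
t: 9.42
tool_pos: [0.5613, -0.0383, 0.1138]
tool_rot: [-0.004, 1.572, 0.004]
contact_force: [-3.9, 0.7, 1.2]
opening: 0.043
```

```bash
python3 st.py; python3 meas.py
```

```text
t 9.4167 mould mm [ 36.0338   0.2478 113.8364] F mould [0.7351 3.9325 1.1505] T [ 0.556  -0.0553 -0.0077] open 0.043047261609245525
tool y in mould [1.     0.0006 0.0002] x [ 0.0002  0.0011 -1.    ] q [-0.2003 -0.0139  1.8481 -0.      1.3085 -0.2053]
-32 138 y -20.512261788284686 20.144951510718403 z [ 92.8734 110.8031 140.9276]
-26 82 y -21.04974490259726 19.490799734419305 z [103.0955 122.981  139.9978]
-20 21 y -20.883036082486665 19.201615888264488 z [104.4806 108.7572 111.2457]
-14 24 y -21.42382380865897 22.794421226545335 z [107.1033 111.9934 115.1609]
-8 26 y -21.441539253429045 18.63121824661738 z [112.385  116.2704 118.1985]
-2 12 y -21.326171832373785 -17.00142297275065 z [117.5192 120.3518 122.2179]
4 11 y -20.050478454507907 -16.05013107256081 z [121.2644 124.0134 125.2972]
10 14 y -21.34092074525055 -15.149281977357308 z [125.0198 128.2858 130.3124]
16 14 y -20.50219278698316 -16.299583143905362 z [128.8125 131.9986 135.0307]
22 2 y -27.648850109771338 -27.558366339889584 z [140.9882 143.1046 145.221 ]
28 1 y 21.631011676349175 21.631011676349175 z [157.7759 157.7759 157.7759]
34 2 y 17.78447799783791 21.08085143661412 z [138.5604 139.1714 139.7824]
40 34 y -27.745782684039394 22.88802561322044 z [135.5737 145.935  157.055 ]
46 21 y -26.31195202157103 27.36922556509184 z [139.0908 151.1742 157.6316]
```

Call:
move_arm(increments=[[[0.0173,0.0093,0,0],[0.0173,0.0093,0,0],[0.0173,0.0093,0,0],[0.0187,0.006,0,0],[0.0187,0.006,0,0],[0.0187,0.006,0,0],[0.02,0.0027,0,0],[0.02,0.0027,0,0],[0.02,0.0027,0,0],[0.016,0,0,0],[0.016,0,0,0],[0.008,0,0,0],[0,0,0,0],[0,0,0,0],[0,0,0,0]]])

```text
t: 10.72
tool_pos: [0.5611, -0.0252, 0.0621]
tool_rot: [-0.004, 1.572, 0.003]
contact_force: [-5.8, -0.4, 4.4]
opening: 0.0429
```

```bash
python3 st.py
python3 - <<'E'
from h import *
im=shot('scene','s6'); c=im['pixels'][100:260,180:330,::-1]
cv2.imwrite('pics/s6c.png',cv2.resize(c,None,fx=3.5,fy=3.5,interpolation=cv2.INTER_CUBIC))
d=im['depth'];v,u=np.nonzero(d>0);P=tom(world(im,v,u))
for s in(-1,1):
    Q=P[(P[:,2]>75)&(P[:,2]<130)&(abs(P[:,1]*s-18)<5)&(P[:,0]>-60)&(P[:,0]<60)]
    for lo in range(-40,60,8):
        q=Q[(Q[:,0]>=lo)&(Q[:,0]<lo+8)]
        if len(q):print(s,lo,len(q),np.median(q,0))
Q=P[(P[:,2]>100)&(P[:,2]<150)&(abs(P[:,1])<11)&(P[:,0]<5)&(P[:,0]>-80)]
for lo in range(100,150,8):
    q=Q[(Q[:,2]>=lo)&(Q[:,2]<lo+8)]
    if len(q):print('lever',lo,len(q),np.median(q,0))
E
```

```text
t 10.7167 mould mm [49.1289  0.3794 62.1226] F mould [-0.3294  5.7711  4.4062] T [ 0.979   0.3152 -0.1866] open 0.042931703769626475
tool y in mould [ 1.      0.0003 -0.0008] x [-0.0008  0.0017 -1.    ] q [-0.1768  0.0448  1.8825 -0.0011  1.2158 -0.181 ]
-1 -40 18 [-33.8283 -15.4479  90.8678]
-1 -32 31 [-28.1908 -16.4662  98.0552]
-1 -24 15 [-20.5756 -18.4439  98.3136]
-1 -16 17 [-12.6464 -18.0366  97.2377]
-1 -8 17 [ -4.6976 -18.7425  97.4841]
-1 0 18 [  3.9292 -18.9571  96.183 ]
-1 8 15 [ 12.0145 -18.8851  95.2097]
-1 16 17 [ 20.3079 -18.7962  93.5539]
-1 24 2 [ 25.2306 -18.9256  93.4985]
-1 56 2 [ 59.8038 -21.9526 109.6372]
1 -40 3 [-33.2023  18.0266 100.9956]
1 -32 24 [-28.0529  16.8275  98.2772]
1 -24 15 [-19.9206  18.0911  98.1187]
1 -16 16 [-11.7422  17.6049  97.4118]
1 -8 16 [-3.9536 17.3519 97.3743]
1 0 15 [ 4.0601 17.0547 95.3842]
1 8 18 [12.8768 17.7041 94.4052]
1 16 3 [17.8013 16.8807 94.4371]
1 40 1 [ 47.0411  20.0572 104.189 ]
1 48 5 [ 50.2055  21.1042 101.9925]
1 56 26 [ 58.5403  21.3124 101.4881]
lever 100 25 [-31.2035  -2.0925 104.3404]
lever 108 29 [-32.2216  -2.419  111.5731]
lever 116 28 [-33.0222  -2.4214 120.752 ]
lever 124 30 [-33.9874  -4.1404 127.604 ]
lever 132 55 [-36.0143  -1.556  138.3925]
lever 140 8 [-37.3492  -2.0396 140.6917]
```

View pics/s6c.png

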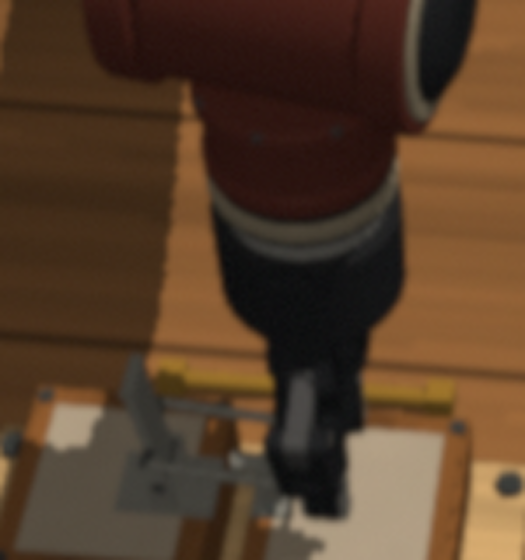

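The fingers still hold the loop, with the near finger at crop ~(320,500). Fits of the wires and lever put the bar at about x≈41.5, z≈90, some 7 mm behind TCP x. I'll shift +6 mm in x before going lower and check that it follows.

Call:
move_arm(increments=[[[0,0.006,0,0],[0,0.006,0,0],[0,0.006,0,0],[0,0.006,0,0],[0,0,0,0],[0,0,0,0]]])

```text
t: 11.27
tool_pos: [0.5611, -0.0191, 0.0622]
tool_rot: [-0.004, 1.572, 0.003]
contact_force: [-5.9, -1.0, 3.1]
opening: 0.0435
```

```bash
cat > lp.py <<'E'
from h import *
from scipy.optimize import least_squares
exec(open('st.py').read())
im=ctrl.get_image('scene')
d=im['depth'];v,u=np.nonzero(d>0);P=tom(world(im,v,u))
W=P[(P[:,2]>70)&(P[:,2]<115)&(abs(abs(P[:,1])-18.5)<4)&(P[:,0]>-24)&(P[:,0]<26)]
L=P[(P[:,2]>104)&(P[:,2]<146)&(abs(P[:,1])<9)&(P[:,0]<5)&(P[:,0]>-85)]
L=L[L[:,2]<L[:,2].max()-4]
# wire line, top surface seen: offset ~1.6 along the normal; lever +x face: offset 2.5
def f(p):
    a,b=p;n=np.array([np.sin(a),-np.cos(a)]);h=np.array([-30,78])+22*np.array([np.cos(a),np.sin(a)])
    m=np.array([-np.sin(b),np.cos(b)])
    return np.r_[(L[:,[0,2]]-[-30,78])@n-2.5,(W[:,[0,2]]-h)@m-1.6]
s=least_squares(f,[1.7,-.1],loss='soft_l1');a,b=s.x
h=np.array([-30,78])+22*np.array([np.cos(a),np.sin(a)])
print(len(L),len(W),'lever deg',np.rad2deg(a),'joint',a-np.pi/3,'loop deg',np.rad2deg(b),'bar',h+75*np.array([np.cos(b),np.sin(b)]),'rms',np.std(s.fun))
lip=P[(P[:,2]>79)&(P[:,2]<90)&(abs(P[:,1])<8)&(P[:,0]>5)&(P[:,0]<50)]
if len(lip):print('keeper',len(lip),np.percentile(lip[:,0],[0,5,50,95,100]))
E
python3 lp.py
```

```text
t 11.2667 mould mm [55.157   0.3366 62.2065] F mould [-1.0187  5.9141  3.0866] T [ 0.9408  0.3133 -0.1797] open 0.043453081580415776
tool y in mould [ 1.      0.0003 -0.0008] x [-0.0008  0.0015 -1.    ] q [-0.1661  0.0441  1.8831 -0.0011  1.2158 -0.1704]
32 195 lever deg 81.5760519827118 joint 0.3765731466797717 loop deg -8.505833572257679 bar [47.398  88.6694] rms 1.7735471629366668
keeper 52 [13.4703 14.4851 19.7155 25.2976 27.0935]
```

Call:
move_arm(increments=[[[0.012,0,0,0],[0.012,0,0,0],[0.012,0,0,0],[0.012,0,0,0],[0.008,0,0,0],[0.006,0,0,0],[0,0,0,0],[0,0,0,0],[0,0,0,0]]])

```text
t: 12.07
tool_pos: [0.5615, -0.0188, 0.0466]
tool_rot: [-0.004, 1.571, 0.004]
contact_force: [-4.7, 1.4, 3.9]
opening: 0.0427
```

```bash
python3 lp.py
```

```text
t 12.0667 mould mm [55.5456 -0.0009 46.5792] F mould [1.4693 4.6918 3.9008] T [ 0.8622  0.1103 -0.0528] open 0.042729882786516536
tool y in mould [1.     0.0007 0.0001] x [ 0.0001  0.0006 -1.    ] q [-0.1659  0.0649  1.8907  0.      1.1866 -0.1709]
23 206 lever deg 77.69534540050738 joint 0.3088420395164886 loop deg -19.59246764120393 bar [45.346 74.345] rms 1.781931368111818
keeper 60 [13.4176 13.807  18.8867 24.7959 25.5605]
```

Call:
move_arm(increments=[[[0.002,-0.004,0,0],[0.002,-0.004,0,0],[0,-0.004,0,0],[0,-0.004,0,0],[0,-0.004,0,0],[0,-0.004,0,0],[0,0,0,0]]])

```text
t: 12.7
tool_pos: [0.5613, -0.0248, 0.0455]
tool_rot: [-0.003, 1.572, 0.004]
contact_force: [-5.4, 1.0, 4.2]
opening: 0.0433
```

Call:
move_arm(increments=[[[0,-0.004,0,0],[0,-0.003,0,0],[0,-0.003,0,0]]])

```text
t: 12.95
tool_pos: [0.5613, -0.0273, 0.0455]
tool_rot: [-0.003, 1.572, 0.004]
contact_force: [-6.5, 0.5, 4.1]
opening: 0.0429
```

```bash
python3 lp.py
```

```text
t 12.95 mould mm [47.0474  0.2311 45.4963] F mould [0.5506 6.4751 4.1227] T [ 0.9112  0.2003 -0.0907] open 0.04293895957054453
tool y in mould [1.     0.0003 0.0003] x [ 0.0003  0.0011 -1.    ] q [-0.181   0.067   1.8905  0.0001  1.1852 -0.1857]
85 182 lever deg 97.7961280195352 joint 0.659666878446173 loop deg -20.329978029074216 bar [37.3438 73.7397] rms 1.4990169205103112
keeper 16 [13.6294 13.9929 14.8487 17.4881 18.2443]
```

Call:
move_arm(increments=[[[0,-0.002,0,0],[0,-0.002,0,0],[0,-0.002,0,0],[0,-0.002,0,0],[0,-0.002,0,0],[0,-0.002,0,0]]])

```text
t: 13.5
tool_pos: [0.5613, -0.0305, 0.0455]
tool_rot: [-0.004, 1.572, 0.004]
contact_force: [-5.3, 0.4, 3.1]
opening: 0.0432
```

Call:
move_arm(increments=[[[0,-0.002,0,0],[0,-0.002,0,0],[0,-0.002,0,0],[0,-0.002,0,0]]])

```text
t: 13.83
tool_pos: [0.5613, -0.0326, 0.0455]
tool_rot: [-0.004, 1.572, 0.003]
contact_force: [-6.1, -0.4, 3.0]
opening: 0.0433
```

```bash
python3 lp.py
```

```text
t 13.8333 mould mm [41.7076  0.2488 45.4894] F mould [-0.3488  6.1231  2.9571] T [ 0.9814  0.3013 -0.1085] open 0.04327551397783185
tool y in mould [ 1.      0.0003 -0.0004] x [-0.0004  0.0011 -1.    ] q [-0.1901  0.0677  1.8898 -0.0006  1.1851 -0.1945]
128 153 lever deg 113.88812180319069 joint 0.9405251531814212 loop deg -18.919118941780138 bar [32.0393 73.798 ] rms 1.4171741311962867
```

Call:
move_arm(increments=[[[0,-0.002,0,0],[0,-0.002,0,0],[0,-0.002,0,0],[0,-0.002,0,0]]])

```text
t: 14.22
tool_pos: [0.5612, -0.0347, 0.0454]
tool_rot: [-0.004, 1.572, 0.003]
contact_force: [-5.9, -1.9, 3.7]
opening: 0.0426
```

Call:
move_arm(increments=[[[0,-0.002,0,0],[0,-0.002,0,0],[0,-0.002,0,0]]])

```text
t: 14.47
tool_pos: [0.5612, -0.0362, 0.0453]
tool_rot: [-0.004, 1.572, 0.003]
contact_force: [-6.0, -1.3, 2.4]
opening: 0.0428
```

Call:
move_arm(increments=[[[0,-0.002,0,0],[0,-0.002,0,0],[0,-0.002,0,0]]])

```text
t: 14.72
tool_pos: [0.5612, -0.0377, 0.0452]
tool_rot: [-0.004, 1.572, 0.003]
contact_force: [-4.8, -0.2, 1.9]
opening: 0.0429
```

```bash
python3 lp.py
```

```text
t 14.7167 mould mm [36.6497  0.3459 45.2385] F mould [-0.2161  4.7663  1.9465] T [ 0.8446  0.1717 -0.0654] open 0.04288070367271991
tool y in mould [ 1.      0.0003 -0.0004] x [-0.0004  0.0012 -1.    ] q [-0.199   0.0687  1.8892 -0.0007  1.1848 -0.2034]
137 133 lever deg 132.9294871798259 joint 1.2728596730789559 loop deg -15.718312372924625 bar [27.2112 73.7901] rms 1.63230127805546
```

Call:
move_arm(increments=[[[0,-0.0015,0,0],[0,-0.0015,0,0],[0,-0.001,0,0]]])

```text
t: 15.02
tool_pos: [0.5612, -0.0386, 0.0452]
tool_rot: [-0.004, 1.572, 0.003]
contact_force: [-4.6, -0.6, 1.3]
opening: 0.0431
```

Call:
move_arm(increments=[[[0,-0.0015,0,0],[0,-0.0015,0,0],[0,-0.001,0,0]]])

```text
t: 15.27
tool_pos: [0.5612, -0.0392, 0.0451]
tool_rot: [-0.003, 1.572, 0.004]
contact_force: [-4.6, 2.1, 1.7]
opening: 0.0429
```

Call:
move_arm(increments=[[[0,-0.001,0,0],[0,-0.001,0,0],[0,0,0,0]]])

```text
t: 15.52
tool_pos: [0.5612, -0.0392, 0.0451]
tool_rot: [-0.002, 1.572, 0.005]
contact_force: [-5.5, 2.6, 2.2]
opening: 0.0432
```

Call:
move_arm(increments=[[[0,-0.001,0,0],[0,-0.001,0,0],[0,0,0,0]]])

```text
t: 15.77
tool_pos: [0.5612, -0.0393, 0.0452]
tool_rot: [-0.002, 1.572, 0.006]
contact_force: [-4.3, 3.7, 2.1]
opening: 0.043
```

Call:
move_arm(increments=[[[0,-0.002,0,0],[0,-0.002,0,0],[0,-0.002,0,0],[0,0,0,0]]])

```text
t: 16.1
tool_pos: [0.5612, -0.0394, 0.0452]
tool_rot: [0.001, 1.572, 0.008]
contact_force: [-5.1, 7.7, 3.8]
opening: 0.0429
```

Call:
move_arm(increments=[[[0,-0.002,0,0],[0,-0.001,0,0],[0,0,0,0]]])

```text
t: 16.35
tool_pos: [0.5612, -0.0394, 0.0452]
tool_rot: [0.002, 1.572, 0.009]
contact_force: [-6.3, 11.3, 3.4]
opening: 0.0429
```

Call:
move_arm(increments=[[[0,-0.0006,0,0],[0,0,0,0],[0,0,0,0],[0,0,0,0]]])

```text
t: 16.68
tool_pos: [0.5612, -0.0394, 0.0452]
tool_rot: [0.002, 1.572, 0.009]
contact_force: [-5.3, 11.6, 3.5]
opening: 0.043
```

```bash
python3 lp.py
```

```text
t 16.6833 mould mm [34.8874  0.3841 45.1789] F mould [11.5858  5.2891  3.5305] T [ 0.8285 -1.6568 -0.0176] open 0.043037781294615905
tool y in mould [1.     0.0001 0.0068] x [ 0.0068  0.0014 -1.    ] q [-0.2058  0.0694  1.8886  0.0068  1.1864 -0.2128]
111 118 lever deg 141.65642970478444 joint 1.42517355377179 loop deg -14.287265180838387 bar [25.4256 73.1395] rms 1.5092663211257027
```

Call:
move_arm(increments=[[[0,0,0,0],[0,0,0,0],[0,0,0,0],[0,0,0,0],[0,0,0,0],[0,0,0,0],[0,0,0,0]]])

```text
t: 17.32
tool_pos: [0.5611, -0.0394, 0.0452]
tool_rot: [0.002, 1.572, 0.009]
contact_force: [-4.4, 11.1, 3.5]
opening: 0.043
```

Call:
move_arm(increments=[[[0,0,0,0],[0,0,0,0],[0,0,0,0],[0,0,0,0],[0,0,0,0],[0,0,0,0],[0,0,0,0]]])

```text
t: 17.9
tool_pos: [0.5611, -0.0394, 0.0451]
tool_rot: [0.002, 1.572, 0.009]
contact_force: [-4.4, 10.5, 2.9]
opening: 0.043
```

Call:
move_arm(increments=[[[0,0.004,0,0],[0,0.004,0,0],[0,0.002,0,0],[0,0,0,0]]])

```text
t: 18.23
tool_pos: [0.5612, -0.0393, 0.0452]
tool_rot: [-0.002, 1.572, 0.005]
contact_force: [-7.1, 2.3, 1.9]
opening: 0.0433
```

Call:
move_arm(increments=[[[0,0,0,0],[0,0,0,0],[0,0,0,0],[0,0,0,0],[0,0,0,0],[0,0,0,0],[0,0,0,0]]], gripper=0)

```text
t: 18.82
tool_pos: [0.5619, -0.0403, 0.0456]
tool_rot: [-0.004, 1.57, 0.004]
contact_force: [-0.3, 0.6, 0.0]
opening: 0.0852
```

Call:
move_arm(increments=[[[-0.02,0,0,0],[-0.05,0,0,0],[-0.08,0,0,0],[-0.1,0,0,0],[-0.08,0,0,0],[-0.05,0,0,0],[0,0,0,0],[0,0,0,0]]])

```text
t: 19.48
tool_pos: [0.5623, -0.0404, 0.1415]
tool_rot: [-0.004, 1.569, 0.004]
contact_force: [-0.5, 0.6, -0.7]
opening: 0.0855
```

```bash
python3 lp.py;python3 - <<'E'
from h import *
im=shot('scene','s7'); c=im['pixels'][100:260,180:330,::-1]
cv2.imwrite('pics/s7c.png',cv2.resize(c,None,fx=3.5,fy=3.5,interpolation=cv2.INTER_CUBIC))
E
```

```text
t 19.4833 mould mm [ 33.9313  -0.7283 141.547 ] F mould [ 0.5589  0.4787 -0.6572] T [ 0.0153 -0.0063 -0.0164] open 0.08550802297908451
tool y in mould [ 1.      0.0006 -0.0004] x [-0.0004 -0.002  -1.    ] q [-0.2037 -0.0408  1.8259  0.      1.3545 -0.2087]
105 213 lever deg 141.27667289968144 joint 1.4185455471658883 loop deg -13.183403864173053 bar [25.8595 74.6572] rms 1.7945448423401564
keeper 81 [13.6164 14.2625 21.4588 28.4158 29.1407]
```

View pics/s7c.png

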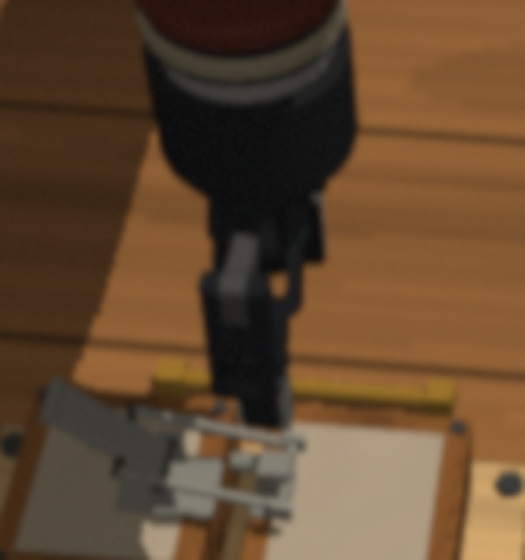

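The bar sits beyond the keeper's lip (crop ~(290,480)) and the lever leans back at about 141°. I'll close the fingers and move above the lever.

Call:
move_arm(increments=[[[0,-0.02,0,0],[0,-0.04,-0.001,0],[0,-0.06,-0.001,0],[0,-0.06,-0.001,0],[0,-0.06,0,0],[0,-0.05,0,0],[0,-0.03,0,0],[0,-0.02,0,0],[0,0,0,0],[0,0,0,0],[0,0,0,0]]], gripper=1, squeeze=40)

```text
t: 20.5
tool_pos: [0.5614, -0.1248, 0.1404]
tool_rot: [-0.004, 1.571, 0.005]
contact_force: [0.1, -0.6, 0.0]
opening: -0.0001
```

```bash
python3 st.py
python3 - <<'E'
from h import *
im=shot('scene','s8'); c=im['pixels'][100:260,160:310,::-1]
cv2.imwrite('pics/s8c.png',cv2.resize(c,None,fx=3.5,fy=3.5,interpolation=cv2.INTER_CUBIC))
d=im['depth'];v,u=np.nonzero(d>0);P=tom(world(im,v,u))
q=P[(P[:,2]>125)&(P[:,2]<260)&(abs(P[:,1])<40)&(abs(P[:,0]+51)<25)]
for lo in range(125,260,6):
    s=q[(q[:,2]>=lo)&(q[:,2]<lo+6)]
    if len(s):print(lo,len(s),s.min(0),s.max(0))
for z in(142,150,158,166):print(z,proj(im,tow((-51,-14,z))))
E
```

```text
t 20.5 mould mm [-50.4886   0.5078 140.438 ] F mould [-0.6324 -0.0594  0.0311] T [-0.0051 -0.0532 -0.0181] open -0.00010622084501126529
tool y in mould [1.     0.0011 0.0003] x [ 0.0003  0.0001 -1.    ] q [-0.3482 -0.011   1.7985  0.0003  1.3543 -0.3538]
155 4 [-61.9491  -6.3132 158.8453] [-43.589   -4.0083 160.3697]
161 23 [-54.8125 -12.5091 162.4337] [-39.1723   3.9175 166.7783]
167 37 [-61.7366 -15.5609 167.1949] [-38.4907   5.6314 172.6245]
173 45 [-61.122  -14.6501 173.1665] [-39.3082   6.14   178.9455]
179 49 [-57.3969 -15.9775 179.1438] [-39.2338   5.4696 184.987 ]
185 24 [-53.488  -15.1376 185.0338] [-39.1892   6.0038 190.8607]
191 11 [-43.8017  -8.749  191.2326] [-38.8796   3.3245 196.9554]
197 11 [-41.2342 -13.8855 197.0118] [-37.4321   7.4875 202.7553]
203 50 [-58.0814 -32.7776 203.052 ] [-36.5345  26.3515 208.9551]
209 81 [-60.9523 -34.9574 209.0439] [-36.5968  36.0085 214.8949]
215 31 [-53.4083 -39.5164 215.0125] [-37.9776  36.8261 220.7506]
221 65 [-55.74   -39.3886 221.0046] [-33.8639  39.371  226.7874]
227 69 [-55.3317 -38.1421 227.2232] [-33.1464  38.743  232.8511]
233 48 [-67.4009 -24.9015 233.0159] [-33.0607  15.1467 238.9764]
239 49 [-50.7247 -35.6698 239.301 ] [-33.0666  17.7722 244.9355]
245 45 [-49.1838 -32.12   245.0404] [-31.8576  12.6562 250.6613]
251 63 [-69.8115 -36.7343 251.0081] [-30.722   14.7089 256.9968]
257 41 [-70.3572 -39.1697 257.1063] [-30.5342   8.9845 259.9665]
142 [[205.7481 211.5424]]
150 [[204.8882 208.1313]]
158 [[204.0155 204.6698]]
166 [[203.1298 201.1567]]
```

View pics/s8c.png

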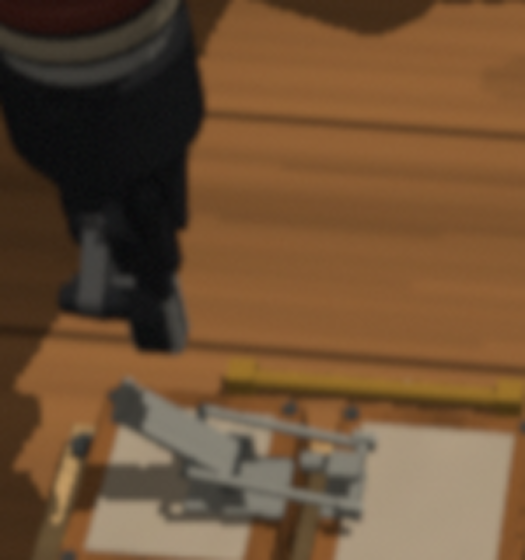

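The tip's bottom is at crop ~(160,350), z≈159, i.e. tool +18 mm. The loop is still on the keeper. I'll lower to just above the lever face.

Call:
move_arm(increments=[[[0.02,0,0,0],[0.04,-0.002,0,0],[0.05,-0.002,0,0],[0.04,-0.002,0,0],[0.02,0,0.002,0],[0.008,0,0,0],[0,0,0,0]]])

```text
t: 21.13
tool_pos: [0.5613, -0.1265, 0.0947]
tool_rot: [-0.003, 1.573, 0.004]
contact_force: [-0.4, -0.2, -0.9]
opening: -0.0001
```

Call:
move_arm(increments=[[[0.007,-0.004,0,0],[0.007,-0.004,0,0],[0.006,-0.004,0,0],[0.006,-0.006,0,0],[0.006,-0.006,0,0],[0.006,-0.005,0,0]]])

```text
t: 21.63
tool_pos: [0.5624, -0.1337, 0.0871]
tool_rot: [-0.003, 1.57, 0.005]
contact_force: [-0.0, 4.1, 3.8]
opening: -0.0001
```

```bash
python3 lp.py
```

```text
t 21.6333 mould mm [-59.3953  -0.4109  87.0757] F mould [4.1078 0.028  3.788 ] T [ 0.0564 -0.5465 -0.0801] open -0.00011659522284583081
tool y in mould [1.     0.0005 0.0011] x [ 0.0011 -0.0009 -1.    ] q [-0.3628  0.0507  1.8307  0.0014  1.2598 -0.3681]
119 215 lever deg 121.68638204135712 joint 1.0766304702647826 loop deg -20.66958602844483 bar [28.6164 70.2472] rms 9.280337246000862
keeper 81 [13.3716 14.3582 20.8278 28.3028 28.958 ]
```

Call:
move_arm(increments=[[[0.006,-0.004,0,0],[0.006,-0.004,0,0],[0.006,-0.004,0,0],[0.006,-0.003,0,0],[0.006,-0.003,0,0]]])

```text
t: 22.1
tool_pos: [0.5623, -0.1388, 0.0791]
tool_rot: [-0.004, 1.57, 0.004]
contact_force: [1.0, 1.5, 3.2]
opening: 0.0001
```

Call:
move_arm(increments=[[[0.006,-0.003,0,0],[0.006,-0.003,0,0],[0.006,-0.003,0,0],[0.006,-0.002,0,0],[0.006,-0.002,0,0]]])

```text
t: 22.52
tool_pos: [0.5621, -0.1419, 0.0713]
tool_rot: [-0.004, 1.571, 0.004]
contact_force: [2.0, 1.2, 2.0]
opening: 0.0002
```

Call:
move_arm(increments=[[[0.006,-0.002,0,0],[0.006,-0.002,0,0],[0.006,-0.001,0,0],[0.006,-0.001,0,0],[0.006,0,0,0]]])

```text
t: 22.93
tool_pos: [0.5617, -0.1436, 0.0636]
tool_rot: [-0.004, 1.572, 0.003]
contact_force: [0.6, -0.1, 0.7]
opening: 0.0001
```

```bash
python3 st.py
python3 - <<'E'
from h import *
im=shot('scene','s9'); c=im['pixels'][140:260,160:310,::-1]
cv2.imwrite('pics/s9c.png',cv2.resize(c,None,fx=4,fy=4,interpolation=cv2.INTER_CUBIC))
E
```

```text
t 22.9333 mould mm [-69.2815   0.306   63.6137] F mould [-0.1023 -0.5901  0.6882] T [-0.013   0.0689  0.0428] open 0.00012679185331083794
tool y in mould [ 1.      0.0006 -0.0006] x [-0.0006  0.0007 -1.    ] q [-0.3782  0.0836  1.839  -0.0009  1.2195 -0.3828]
```

View pics/s9c.png

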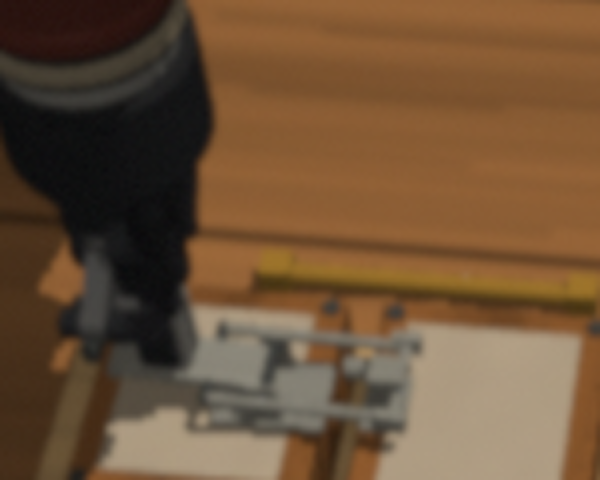

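The lever looks nearly level under the finger (crop ~(170,365)), with the loop on the keeper (bar at ~(410,385)). The force has dropped to about zero. I'll lift off and measure.

Call:
move_arm(increments=[[[-0.03,0,0,0],[-0.07,0,0,0],[-0.1,0,0,0],[-0.08,0,0,0],[-0.03,0,0,0],[0,0,0,0]]])

```text
t: 23.48
tool_pos: [0.5635, -0.1439, 0.1446]
tool_rot: [-0.005, 1.566, 0.002]
contact_force: [-0.6, -0.3, -0.8]
opening: 0.0002
```

```bash
cat > fin.py <<'E'
from h import *
exec(open('st.py').read())
im=ctrl.get_image('scene');d=im['depth'];v,u=np.nonzero(d>0);P=tom(world(im,v,u))
L=P[(P[:,2]>62.5)&(P[:,2]<110)&(abs(P[:,1])<9)&(P[:,0]<-56)&(P[:,0]>-100)]
L=L[np.argsort(L[:,0])]
for lo in range(-100,-24,6):
    q=P[(P[:,0]>=lo)&(P[:,0]<lo+6)&(abs(P[:,1])<9)&(P[:,2]<110)&(P[:,2]>50)]
    if len(q):print(lo,len(q),np.percentile(q[:,2],[5,50,95]))
for lo in range(-60,50,10):
    q=P[(P[:,0]>=lo)&(P[:,0]<lo+10)&(abs(abs(P[:,1])-18.5)<3)&(P[:,2]>64)&(P[:,2]<100)]
    if len(q):print('wire',lo,len(q),np.median(q[:,2]))
T=P[(P[:,2]>56)&(P[:,2]<62)&(abs(P[:,1])>30)&(abs(P[:,1])<52)&(abs(P[:,0])<30)]
x=np.sort(T[:,0]);i=np.argmax(np.diff(x));print('gap between blocks',x[i],x[i+1])
E
python3 fin.py
```

```text
t 23.4833 mould mm [-69.6521  -1.4991 144.558 ] F mould [-0.3021  0.6181 -0.8304] T [-0.0053  0.0026  0.0043] open 0.00023731214082723588
tool y in mould [ 1.      0.0006 -0.002 ] x [-0.002  -0.0046 -1.    ] q [-0.3779 -0.003   1.7834 -0.0002  1.3561 -0.3829]
-100 19 [56.1214 58.6312 60.415 ]
-94 50 [58.6284 81.6549 84.612 ]
-88 55 [57.4827 80.894  83.8575]
-82 55 [57.4474 80.0119 83.3889]
-76 53 [57.1255 79.8298 82.7217]
-70 50 [58.239  79.8357 82.6178]
-64 44 [58.3613 79.5158 82.5379]
-58 40 [59.3093 79.6186 82.1627]
-52 35 [61.3348 79.7063 81.7945]
-46 45 [60.5631 79.5683 82.0302]
-40 31 [77.347  79.0897 80.9804]
-34 45 [59.3646 79.033  81.959 ]
-28 27 [60.324  62.0367 80.3918]
wire -60 16 79.30335506481356
wire -50 40 78.98545494954507
wire -40 30 78.98357189729366
wire -30 36 78.32372885163564
wire -20 35 78.14541448402291
wire -10 37 77.78115837299637
wire 0 37 77.5463353406265
wire 10 40 77.3411170007332
wire 20 48 78.0242253001127
gap between blocks -9.169383672654405 5.990851745841134
```

Lever measures ~178–179°, just short of dead centre, and the blocks have closed about 3 mm. It needs a little more push.

Call:
move_arm(increments=[[[0.03,0,-0.003,0],[0.07,0,0,0],[0.09,0,0,0],[0.07,0,0,0],[0.035,0,0,0],[0.014,0,0,0],[0,0,0,0]]])

```text
t: 24.12
tool_pos: [0.5598, -0.1428, 0.062]
tool_rot: [-0.003, 1.574, 0.005]
contact_force: [0.5, -0.9, -0.6]
opening: -0.0
```

Call:
move_arm(increments=[[[0.004,0,0,0],[0.004,0,0,0],[0.004,0,0,0],[0.004,0,0,0],[0.004,0,0,0]]])

```text
t: 24.53
tool_pos: [0.5617, -0.1434, 0.0599]
tool_rot: [-0.004, 1.57, 0.004]
contact_force: [0.2, -0.3, 0.1]
opening: -0.0004
```

Call:
move_arm(increments=[[[0.004,0,0,0],[0.004,0,0,0],[0,0,0,0]]])

```text
t: 24.78
tool_pos: [0.5611, -0.1432, 0.057]
tool_rot: [-0.004, 1.571, 0.004]
contact_force: [-0.5, 0.2, 0.0]
opening: 0.0001
```

Call:
move_arm(increments=[[[-0.03,0,0,0],[-0.07,0,0,0],[-0.1,0,0,0],[-0.1,0,0,0],[-0.08,0,0,0],[-0.03,0,0,0],[0,0,0,0],[0,0,0,0]]])

```text
t: 25.45
tool_pos: [0.5612, -0.1432, 0.1596]
tool_rot: [-0.004, 1.571, 0.004]
contact_force: [0.6, -0.1, -0.5]
opening: 0.0001
```

```bash
python3 fin.py
python3 - <<'E'
from h import *
im=shot('scene','s10'); c=im['pixels'][140:290,150:300,::-1]
cv2.imwrite('pics/s10c.png',cv2.resize(c,None,fx=4,fy=4,interpolation=cv2.INTER_CUBIC))
E
```

```text
t 25.45 mould mm [-68.9136   0.8371 159.5824] F mould [-0.0746 -0.5721 -0.4632] T [-0.0114  0.0311 -0.0026] open 9.775117793766006e-05
tool y in mould [ 1.      0.0006 -0.    ] x [-0.     -0.0001 -1.    ] q [-0.3784 -0.0183  1.7728  0.      1.3871 -0.3834]
-100 26 [57.0077 58.6788 59.8604]
-94 27 [59.5964 67.6106 69.543 ]
-88 34 [58.56   67.4734 69.8286]
-82 36 [58.0905 68.8813 71.2645]
-76 42 [58.0895 70.718  72.6374]
-70 36 [56.7004 70.5804 72.9842]
-64 40 [58.1924 72.7633 75.0312]
-58 29 [71.6963 74.0525 76.3643]
-52 39 [60.8838 75.1127 77.0625]
-46 40 [61.3529 76.4885 78.367 ]
-40 30 [76.9298 78.1479 80.372 ]
-34 41 [60.6409 79.0754 81.9127]
-28 32 [59.1493 62.2908 79.8238]
wire -60 17 74.37020471756072
wire -50 33 74.669116336061
wire -40 25 75.64371193255649
wire -30 32 75.23212520405309
wire -20 34 75.94845105598324
wire -10 33 75.87095534731958
wire 0 37 76.42291658996136
wire 10 40 76.68105409274278
wire 20 45 78.33682011118948
gap between blocks -9.389112832888147 6.572613501324644
```

View pics/s10c.png

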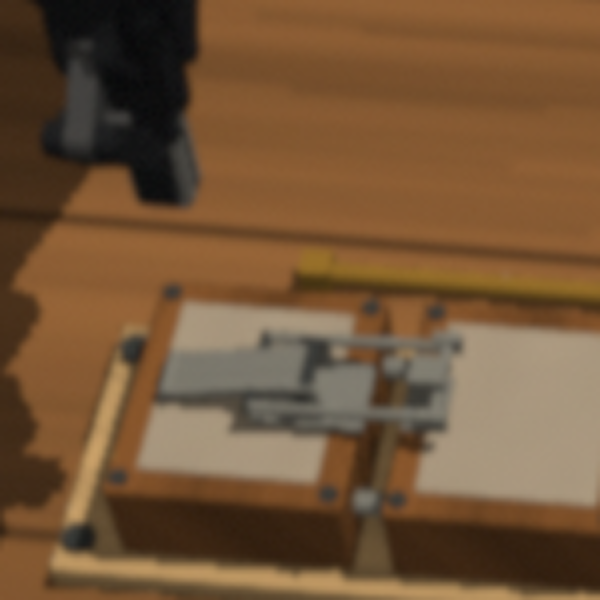

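The lever now slopes down past centre (crop ~(230,370)), about 12° below level, which is the stop. The bar is on the far side of the keeper (~(440,390)). Handing in.

```bash
python3 -c "
from h import *
print(ctrl.finish_job())"
```

```text
the job is handed in; nothing more can be done
None
```

The latch is closed and the job is handed in, at about 25.5 s on the robot's clock.

- **Hooking and pull:** I lowered the loop on the far side of the keeper, under the lip, and drew it back. It stopped with the bar at x ≈ 26 mm, so the keeper stands about 6 mm to −x of nominal. I held the pull for about 1.5 s. The sensor read 10.5–11.6 N, which includes the hinge's share.
- **Swinging the lever:** After letting go, I pushed the lever over with shut fingers. The readings at the end of each move stayed under about 6 N. The first push ended at about 178–179°, just short of dead centre, so I pushed a little more and it snapped down.
- **Last check:** The lever measured about 12° below level, which matches the 2.294 stop. The loop was on the keeper, the half had moved in about 2–3 mm, and the gripper was clear and unloaded.

Some things disagreed or were not checked:

- **Tool height:** The fingertips really sat about 27–30 mm higher than the given tool data and reported position say. My first grasp closed on air above the loop without moving it, and I corrected from the camera images.
- **Bar position:** During the lowering the bar sat 7–10 mm off the tool centre along the mould, so I tracked it from depth fits good to about 1.5–2 mm.
- **Things beside the mould:** I never moved near them, but did not re-measure them at the end.

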